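# Unlock the marking jig and hang up its quarter-turn key

## Robot

A 6-joint arm with a two-finger parallel gripper is mounted at the origin on the work surface. World frame = base frame: x ahead of the robot, y to its left, z up, the work surface at z = 0. Lengths are in m, angles in rad, forces in N, time in s.
With the tool pointing down it reaches from about 0.3 to 0.875 m from the base axis. Payload 6.4 kg.
Tool frame: the origin (TCP) lies at the very end of the fingers, on their centre line; the grasp point (between the pads) lies 19 mm behind it; z points along the fingers, y is the line along which they close (so a half turn about z gives the same grasp; the last joint's range is limited). The gripper opens to 88 mm and grips with 3 to 60 N. Pads are 18 mm wide; open, the fingers measure 123 mm over their backs; the gripper's body (75 mm by 187 mm) begins 45 mm behind the grasp point.
Start: joints at [1.089, 0.181, 1.607, -0, 1.354, -0.206], TCP at [0.157, 0.553, 0.239] pointing down, gripper open.
Joint ranges: [-2.99, 2.99], [-0.89, 2.07], [0.3, 2.58], [-1.14, 4.28], [0, 2.63], [-3.12, 3.12]. Speed limits (rad/s): [2.57, 2.57, 3.01, 3.14, 3.14, 3.14].

## Interface

Orientations are given as a rotation vector (axis times angle).
In Python, from cell import readout, imaging, robot gives the robot as it stands.
- The arm moves only by the tool jog_arm, never from a script. Its argument "deltas" is a list of rows, each an object with "dp": the shift along the tool's x, y, z in units of 50 mm (1.0 is 50 mm), a list of three; "turn": the turn about the tool's z in degrees. In form: [{"dp": [dx, dy, dz], "turn": turn}, ...]. A call has exactly 8 rows; each row is the pose to reach, as a shift and turn from the pose commanded when the call began, along the tool's axes at that moment; what a row does not reach only later rows make up. A row lasts 1/8 s, in which the tool goes at most 62.5 mm and 10.7 degrees, less where a joint would pass 70% of its speed; a pose out of reach is approached as far as the arm can. A call with a gripper value outside its range is refused whole. "fingers" is the closure, from 0 (fully open) to 1 (shut), set as the call begins (left out, the last holds). The fingers move at their own pace and stop on an object; the grip force is fixed at half the most. Time passes only in rows, so rows that repeat a pose let the fingers close, or fill a call up. It gives the time, the measured TCP pose, the force, the opening and the grip force at its end, in the units of the state.
- readout.get_state(): the state, without advancing time (a new reading comes with each control period).
- imaging.capture(name): name is "side" or "top"; returns the picture (420x560x3 uint8, red, green, blue); there is no depth.
- imaging.calibration(name): a dict with "intrinsics" (3x3 intrinsics, pixels), "rvec" (rotation vector, rad) and "tvec" (3), from world to camera coordinates, as OpenCV has them. Camera axes: x right, y down, z forward; pixel columns grow to the right and rows downward; lengths in m; the calibration is good to about 2 mm. A picture is of the moment at which its call begins. calibration takes no time and is no camera call.
- robot.job_done(): hands the job in; it is judged then, once.
The state is a dict: "time_s": time; "joint_pos": joint angles; "qd": joint speeds; "joint_torque": joint torques, N m; "eef_pos": TCP position; "orientation": TCP orientation; "wrist_force": force on the tool from outside, world axes, zero at the start; "torque": the same for the moment, N m; "width": finger opening in m; "gripper_force": force on a finger pad.
Only numpy, scipy, OpenCV 4.12 (cv2) and the standard library are available. Lean on these libraries where they do the work, as an engineer would, in place of code of your own. Each camera call takes 0.05 s, during which the arm holds its last target. There are 200 camera calls.

## Task

The marking jig is locked by the blue quarter-turn key: twist the key anticlockwise (seen from above) to its stop, where its grip plate lines up with the green marks, and lift it straight out of the jig. Then hang it by its eye on the empty peg so that it hangs freely, leaving the orange spare key on its own peg and everything else on the bench undisturbed.

Things in the scene. Friction and masses are not known exactly. Their poses are not given: they have to be found in the camera images.
- key: Blue-gripped steel key standing upright in the jig, 150 mm tall, 0.25 to 0.5 kg. Cross-bar 50 (its x) x 14 x 12 mm at heights 0-12, round shank 16 mm across at 12-68, flat upright grip plate 80 mm wide (x), 14 mm thick (y) at 68-150. Origin: centre of the cross-bar's underside, z up the shank. Starts 0.8 to 1.4 rad clockwise (from above) of released; turns freely, friction only.
- key_eye (a point): Centre of the round eye, 34 mm across, that pierces the blue key's grip plate along the key's y, 95 mm above the key's origin.
- key_grip (a point): Where to pinch the blue key across its 14 mm thickness: on its axis, 140 mm above its origin and 10 mm under the top; the plate is solid from height 112 to 150.
- jig: Fixed aluminium block 100 x 100 x 34 mm. Origin: centre of its underside on the bench. The key's cross-bar stands in a chamber whose floor is 8 mm above the bench, with 4 mm play under the cover. End stops let the key turn only between locked (key x 90 degrees clockwise of jig x) and released (key x parallel to jig x), give or take 5 degrees.
- jig_slot (a point): Centre of the slot in the jig's 10 mm thick cover, on its top face (height 34 mm): 56 mm long along the jig's x, 20 mm wide, green marks at its ends, red marks beside it at +-y. The key lifts out only with its bar in line with the slot (within about 6 degrees); it is clear once raised 30 mm.
- stand_free: Fixed stand with the empty peg: base 90 x 90 x 10 mm, post 16 (x) x 30 (y) mm, 238 mm high at its centre. A steel peg 12 mm across leaves the post's -x face (8 mm from the origin) at height 230 and runs 75 mm along the stand's -x, rising 6 degrees; its round end is 89 mm from the origin, its axis there at height 238. Origin: centre of the base's underside, on the bench; z up.
- stand_free_peg (a point): Point on the axis of the empty peg, halfway along: 48 mm along -x from the stand's origin, height 234 mm. A key hangs here with its plate square to the peg (key y along the stand's x) and its eye centre about 10 mm lower.
- stand_taken: Identical fixed stand whose peg carries the orange spare key.
- spare: Orange-gripped key, same shape as the blue key, hanging by its eye on the taken stand's peg (bottom at about 129 mm, top at about 279 mm above the bench). Origin: centre of the underside of its cross-bar; x along its width, y through its eye. Bystander: leave it hanging.
- flask: Steel can with a green band, 52 mm across, 165 mm tall, standing close beside the jig. Bystander; origin at its underside.
- jar: Jar 50 mm across, 150 mm tall, standing close beside the jig. Bystander; origin at its underside.
- screwdriver: Screwdriver 190 mm long lying on the bench. Bystander.
- wrench: Wrench 170 mm long lying on the bench. Bystander.
- mug: White mug 80 mm across, 90 mm tall. Bystander; origin at its underside.
- carton: Cardboard box 90 x 140 x 60 mm. Bystander; origin at its underside.
- spray: White bottle 60 mm across, 170 mm tall. Bystander; origin at its underside.
- stand_taken_peg (a point): The same point on the taken peg: 48 mm along -x from the stand's origin, height 234 mm.
- spare_eye (a point): Centre of the eye of the orange key, 95 mm above its origin.

How it is judged:
By the outcome, as a careful person would: the job done as asked, in the order asked, and still so for the second after the job is handed in, with the robot touching nothing.
It also fails if it takes over 48 s, if anything falls off the work surface, if the arm or the gripper's body presses on something with over 40 N, if the wrist force passes 120 N, or if a joint passes its speed limit or range.

## Working session

There is one attempt and no reset: what is moved stays moved. The work goes in short steps, Python scripts to look and compute and a tool call to move; the robot and the scene stay as the last step left them, time stands still between calls to the robot, and variables do not carry over. Pictures are saved under pics/ and viewed, at most 10 in all, crops included, and the job is handed in when it is done.

Besides the shell and the picture viewer there is one more tool, called after "Emit:" as name(argument=value, ...) on one line, values as JSON. jog_arm: Moves the arm, as the interface text tells. Its arguments: {"type":"object","properties":{"deltas":{"type":"array"},"fingers":{"type":"number"}},"required":["deltas"]}

```bash
mkdir -p pics; python3 - <<'E'
from cell import readout, imaging, robot
import cv2
for n in("side","top"):
    im=imaging.capture(n); cv2.imwrite(f"pics/{n}0.png",cv2.resize(im[:,:,::-1],(784,588),interpolation=cv2.INTER_CUBIC)); cv2.imwrite(f"{n}_raw.png",im[:,:,::-1])
    print(imaging.calibration(n))
print(readout.get_state())
E
```

```text
{'intrinsics': array([[433.16973893,   0.        , 286.32826753],
       [  0.        , 433.16973893, 218.2964389 ],
       [  0.        ,   0.        ,   1.        ]]), 'rvec': array([ 0.46724179, -2.65023196,  1.32167944]), 'tvec': array([0.48178415, 0.27924601, 1.02573737])}
{'intrinsics': array([[438.45601939,   0.        , 286.62375454],
       [  0.        , 438.45601939, 211.36150247],
       [  0.        ,   0.        ,   1.        ]]), 'rvec': array([ 2.1593746 , -2.16443092,  0.13231446]), 'tvec': array([-0.07674282,  0.5734032 ,  1.56803204])}
{'time_s': 0.1, 'joint_pos': array([ 1.08871049e+00,  1.81477911e-01,  1.60788116e+00, -4.61630417e-05,
        1.35381591e+00, -2.06299400e-01]), 'qd': array([ 0.00249227, -0.00170263, -0.00194615, -0.00064396,  0.00055867,
       -0.00052243]), 'joint_torque': array([ 1.44645182e-03, -4.34824526e+01, -3.42696512e+01,  7.04945647e-02,
        3.39896686e-02,  4.28934115e-07]), 'eef_pos': array([0.15634392, 0.55283797, 0.23790694]), 'orientation': array([-4.31749572e-01, -3.11128641e+00,  2.36326045e-03]), 'wrist_force': array([-0.14149   ,  0.11086173,  0.69892444]), 'torque': array([-0.02895358, -0.06730662, -0.01995695]), 'gripper_force': 0.0, 'width': 0.08802520928344375}
```

View pics/side0.png

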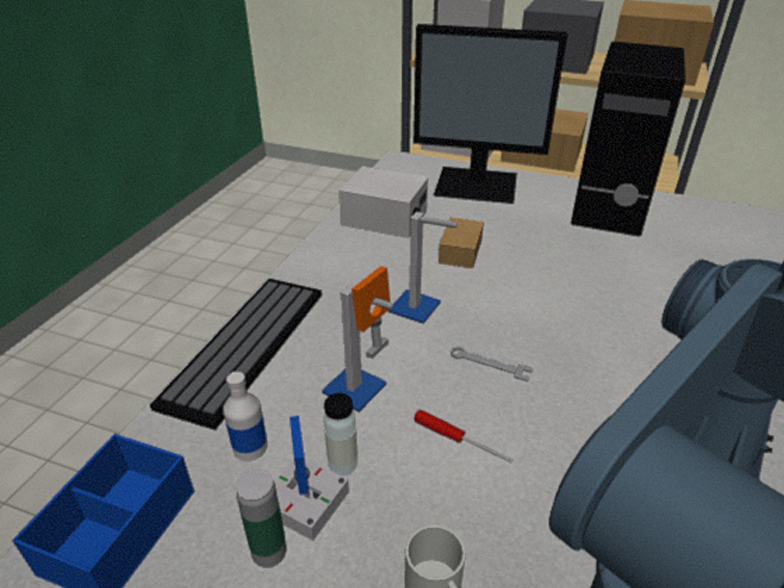

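View pics/top0.png

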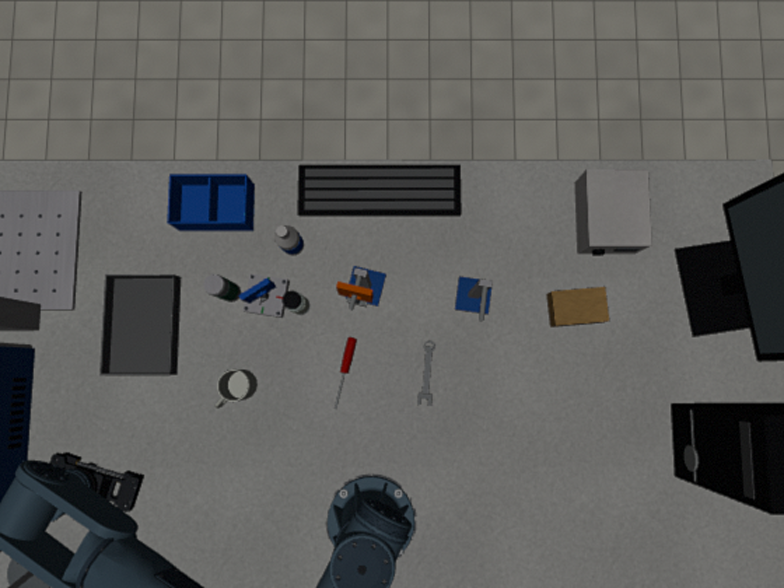

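The side view shows the key in the jig at about (300,460), with the flask at (262,520) and the jar at (340,435). The free stand is at (415,260). In the top view the jig is at (266,296) and the free stand at (475,296). I'll enlarge both.

```bash
python3 - <<'E'
import cv2,numpy as np
t=cv2.imread("top_raw.png");s=cv2.imread("side_raw.png")
def crop(im,x,y,w,h,k): return cv2.resize(im[y:y+h,x:x+w],(w*k,h*k),interpolation=cv2.INTER_CUBIC)
# jig top: 80x60 x10 ; 
cv2.imwrite("pics/jt.png",crop(t,145,175,80,60,10))
a=crop(t,310,180,57,60,7); b=crop(s,270,140,57,95,6)
c=np.zeros((570,399+342,3),np.uint8); c[:420,:399]=a; c[:,399:]=b
cv2.imwrite("pics/st.png",c)
cv2.imwrite("pics/js.png",crop(s,165,290,100,100,6))
E
```

```text
(no output)
```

View pics/jt.png

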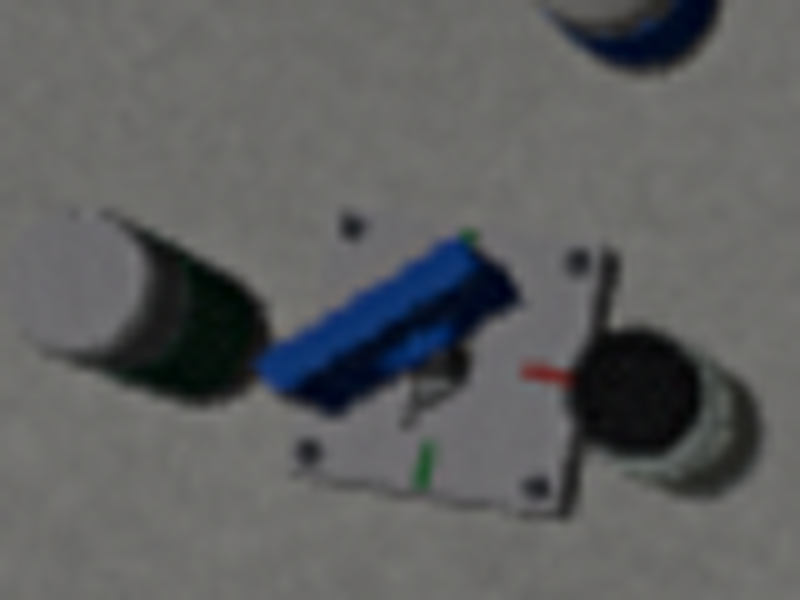

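View pics/st.png

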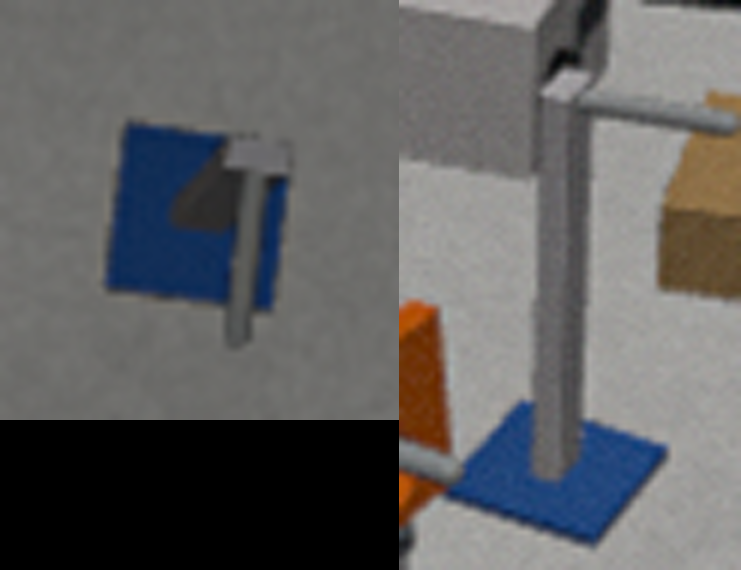

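View pics/js.png

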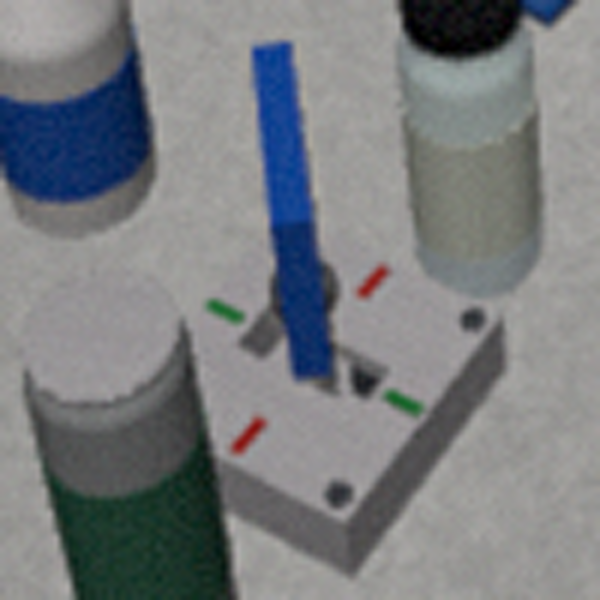

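The enlarged crops show these points:
- **Jig, top view:** screws at (352,226), (578,262), (309,451) and (537,487). The green marks are at (468,238) and (425,465).
- **Key, top view:** the top face runs from (265,370) to (465,245), about 47° short of the slot.
- **Jig, side view:** green marks at (225,311) and (404,403), red marks at (373,282) and (248,436).
- **Stand:** peg end at (237,343) in the top view and (735,124) in the side view. The base corners are clear in both.

```bash
cat > h.py <<'E'
import numpy as np,cv2
from cell import imaging
from scipy.optimize import least_squares
C={n:imaging.calibration(n) for n in("top","side")}
def proj(n,P):
    c=C[n];return cv2.projectPoints(np.array(P,float).reshape(-1,3),c["rvec"],c["tvec"],c["intrinsics"],None)[0][:,0]
def un(x0,y0,k,uv): return (np.array(uv,float)+.5)/k-.5+[x0,y0]
def back(n,uv,z):
    c=C[n];R=cv2.Rodrigues(c["rvec"])[0];o=-R.T@c["tvec"]
    d=np.c_[uv,np.ones(len(uv))]@np.linalg.inv(c["intrinsics"]).T@R
    return o+d*((z-o[2])/d[:,2])[:,None]
def pose(p,L):
    c,s=np.cos(p[2]),np.sin(p[2]);L=np.array(L,float);return np.c_[p[0]+c*L[:,0]-s*L[:,1],p[1]+s*L[:,0]+c*L[:,1],L[:,2]]
def fit(obs,x0):
    f=lambda p:np.concatenate([(proj(n,pose(p,L))-uv).ravel() for n,L,uv in obs])
    r=least_squares(f,x0,loss="soft_l1");return r.x,np.round(f(r.x),1)
E
cat > m.py <<'E'
from h import *
jt=lambda uv:un(145,175,10,uv); js=lambda uv:un(165,290,6,uv)
g=back("top",jt([[468,238],[425,465],[352,226],[578,262],[309,451],[537,487]]),.034); print(g.round(4))
print("side",back("side",js([[225,311],[404,403],[373,282],[248,436],[472,318],[339,493]]),.034).round(4))
k=back("top",jt([[258,362],[455,235],[483,257],[283,391]]),.158);print("keytop",k.round(4),k.mean(0))
print("yaws",[np.degrees(np.arctan2(*(b-a)[[1,0]])) for a,b in((k[0],k[1]),(k[3],k[2]),(g[1],g[0]),(g[4],g[2]),(g[5],g[3]))])
print("flask top",back("top",jt([[82,280]]),.165),"jar top",back("top",jt([[637,390]]),.15), back("side",js([[105,340]]),.165))
st=lambda uv:un(310,180,7,uv); ss=lambda uv:un(270,140,6,np.array(uv,float)-[399,0])
a=.045
B=[[a,a,.01],[a,-a,.01],[-a,-a,.01],[-a,a,.01]]
T=[[.008,.015,.238],[.008,-.015,.238],[-.008,-.015,.238],[-.008,.015,.238]]
E_=[[-.087,0,.238]]
obs=[("top",B[:1]+B[2:],st([[126,122],[273,310],[107,290]])),("side",B,ss([[525,402],[445,493],[595,545],[667,452]])[[0,1,2,3]]),
("top",T,st([[230,138],[291,145],[288,176],[223,170]])),("top",E_,st([[237,341]])),("side",E_,ss([[732,124]]))]
x0=np.r_[back("top",st([[200,215]]),.01)[0,:2],0]
print("side base",back("side",obs[1][2],.01).round(3),"top base",back("top",obs[0][2],.01).round(3))
print(fit(obs,x0),x0)
print("peg end top",back("top",obs[3][2],.238),back("side",obs[4][2],.238))
E
python3 m.py
```

```text
[[0.622  0.271  0.034 ]
 [0.5385 0.2847 0.034 ]
 [0.6265 0.3136 0.034 ]
 [0.613  0.2305 0.034 ]
 [0.5437 0.327  0.034 ]
 [0.5303 0.2437 0.034 ]]
side [[0.6152 0.2688 0.034 ]
 [0.5357 0.2821 0.034 ]
 [0.5694 0.2381 0.034 ]
 [0.5817 0.3135 0.034 ]
 [0.5279 0.2402 0.034 ]
 [0.5412 0.323  0.034 ]]
keytop [[0.5614 0.3139 0.158 ]
 [0.6045 0.2486 0.158 ]
 [0.5969 0.239  0.158 ]
 [0.5515 0.3052 0.158 ]] [0.57857276 0.27669691 0.158     ]
yaws [np.float64(-56.56632796771997), np.float64(-55.5555998299303), np.float64(-9.323690696978181), np.float64(-9.23758531449771), np.float64(-9.09892097315723)]
flask top [[0.58838738 0.37191943 0.165     ]] jar top [[0.55252294 0.1875988  0.15      ]] [[0.58367133 0.37401539 0.165     ]]
side base [[ 0.612 -0.32   0.01 ]
 [ 0.624 -0.228  0.01 ]
 [ 0.537 -0.214  0.01 ]
 [ 0.525 -0.303  0.01 ]] top base [[ 0.63  -0.231  0.01 ]
 [ 0.529 -0.307  0.01 ]
 [ 0.54  -0.22   0.01 ]]
(array([ 0.57920786, -0.26846027, -0.10111077]), array([ -0.7,   0.3,   0.4,  -0.2,  -0.1,   0.2, -14.7,  14.8,  10.9,
       -15.3,  11.2, -16.8, -12.1,  14.4,  -0.5,  -0.4,   0.1,  -0.5,
         0.2,   0. ,   0.1,  -0. ,   0.7,   0.6,  -0. ,   0.2])) [ 0.57972085 -0.26944625  0.        ]
peg end top [[ 0.49446051 -0.25742052  0.238     ]] [[ 0.49290107 -0.26064239  0.238     ]]
```

```bash
sed -i 's/\[\[0,1,2,3\]\])/[[1,0,3,2]])/' m.py; python3 m.py | tail -2
cat > go.py <<'E'
import sys,numpy as np
from cell import readout
from scipy.spatial.transform import Rotation as Ro
def go(x,y,z,yaw):  # yaw of tool y, deg
    s=readout.get_state();R=Ro.from_rotvec(s["orientation"]).as_matrix()
    cur=np.degrees(np.arctan2(R[1,1],R[0,1]))
    print("t",s["time_s"],"pos",s["eef_pos"].round(4),"yaw",cur.round(2),"tilt",R[:,2].round(3),"F",s["wrist_force"].round(1),"w",s["width"].round(4),"q",s["joint_pos"].round(2))
    print("dp",(R.T@(np.array([x,y,z])-s["eef_pos"])/.05).round(3),"turn",round(cur-yaw,2))
if __name__=="__main__": go(*map(float,sys.argv[1:]))
E
python3 go.py .577 .277 .235 34
```

```text
-0.1,  0.9,  0.1,  0.7])) [ 0.57972085 -0.26944625  0.        ]
peg end top [[ 0.49446051 -0.25742052  0.238     ]] [[ 0.49290107 -0.26064239  0.238     ]]Traceback (most recent call last):
  File "go.py", line 9, in <module>
    if __name__=="__main__": go(*map(float,sys.argv[1:]))
                             ~~^^^^^^^^^^^^^^^^^^^^^^^^^^
  File "go.py", line 7, in go
    print("t",s["time_s"],"pos",s["eef_pos"].round(4),"yaw",cur.round(2),"tilt",R[:,2].round(3),"F",s["wrist_force"].round(1),"w",s["width"].round(4),"q",s["joint_pos"].round(2))
                                                                                                                                  ^^^^^^^^^^^^^^^^
AttributeError: 'float' object has no attribute 'round'
```

```bash
sed -i 's/s\["width"\].round(4)/round(s["width"],4)/' go.py; python3 m.py | tail -5|head -3; python3 go.py .577 .277 .235 34
```

```text
[ 0.54  -0.22   0.01 ]]
(array([ 0.57785994, -0.26871048, -0.13409833]), array([-0.2,  0.3,  0. ,  0.5, -0.4,  0.2, -1.2, -0.7, -1.4, -0.2, -0.1,
       -0.9, -0.3, -0.9, -0.3, -0.1,  0.3,  0.1,  0.2,  0.6,  0.1,  0.2,
t 0.1 pos [0.1563 0.5528 0.2379] yaw 74.2 tilt [-0.001 -0.001 -1.   ] F [-0.1  0.1  0.7] w 0.088 q [ 1.09  0.18  1.61 -0.    1.35 -0.21]
dp [-9.597 -3.017  0.06 ] turn 40.2
```

Emit:
jog_arm(deltas=[{"dp": [-0.8,-0.25,0],"turn": 5},{"dp": [-2.0,-0.63,0],"turn": 10},{"dp": [-3.2,-1.0,0],"turn": 15},{"dp": [-4.4,-1.38,0],"turn": 20},{"dp": [-5.6,-1.76,0],"turn": 25},{"dp": [-6.8,-2.14,0.02],"turn": 30},{"dp": [-8.0,-2.5,0.04],"turn": 35},{"dp": [-9.0,-2.83,0.06],"turn": 40.2}], fingers=0.43)

```text
time_s: 1.1
eef_pos: [0.5526, 0.2929, 0.2352]
orientation: [-1.48, -2.771, 0.001]
wrist_force: [0.0, 1.1, 0.8]
width: 0.0504
gripper_force: 0.0
```

```bash
python3 go.py .577 .277 .235 34
```

```text
t 1.1 pos [0.5526 0.2929 0.2352] yaw 33.78 tilt [-0.001 -0.    -1.   ] F [0.  1.1 0.8] w 0.0504 q [ 0.3   0.29  1.48  0.    1.37 -0.29]
dp [-0.536  0.229  0.004] turn -0.22
```

Emit:
jog_arm(deltas=[{"dp": [-0.25,0.11,0],"turn": 0},{"dp": [-0.5,0.23,0],"turn": 0},{"dp": [-0.54,0.23,0],"turn": 0},{"dp": [-0.54,0.23,0],"turn": 0},{"dp": [-0.54,0.23,0],"turn": 0},{"dp": [-0.54,0.23,0.3],"turn": 0},{"dp": [-0.54,0.23,0.7],"turn": 0},{"dp": [-0.54,0.23,1.0],"turn": 0}])

```text
time_s: 2.1
eef_pos: [0.5746, 0.2785, 0.1831]
orientation: [-1.474, -2.772, 0.003]
wrist_force: [0.5, 0.2, 0.2]
width: 0.0505
gripper_force: 0.0
```

```bash
python3 go.py .577 .277 .129 34; python3 - <<'E'
from cell import imaging
import cv2,numpy as np
a=imaging.capture("top")[175:235,145:225,::-1];b=imaging.capture("side")[290:390,165:265,::-1]
a=cv2.resize(a,(400,300),interpolation=2);b=cv2.resize(b,(400,400),interpolation=2)
c=np.zeros((400,800,3),np.uint8);c[:300,:400]=a;c[:,400:]=b
cv2.imwrite("pics/pre.png",c)
E
```

```text
t 2.1 pos [0.5746 0.2785 0.1831] yaw 34.01 tilt [-0.003 -0.001 -1.   ] F [0.5 0.2 0.2] w 0.0505 q [ 0.27  0.37  1.49 -0.    1.29 -0.33]
dp [-0.052  0.026  1.082] turn 0.01
```

View pics/pre.png

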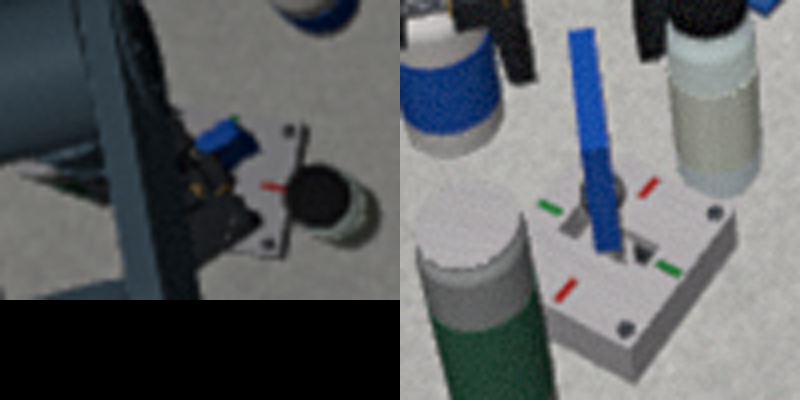

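The fingers straddle the plate. In the side view the tips are at (520,75) and (650,55), with the plate top at (582,30) between them. I'll descend and close.

Emit:
jog_arm(deltas=[{"dp": [-0.03,0.02,0.3],"turn": 0},{"dp": [-0.03,0.02,0.6],"turn": 0},{"dp": [-0.03,0.02,0.9],"turn": 0},{"dp": [-0.03,0.02,1.08],"turn": 0},{"dp": [-0.03,0.02,1.08],"turn": 0},{"dp": [-0.03,0.02,1.08],"turn": 0},{"dp": [-0.03,0.02,1.08],"turn": 0},{"dp": [-0.03,0.02,1.08],"turn": 0}])

```text
time_s: 3.2
eef_pos: [0.5776, 0.2781, 0.1323]
orientation: [1.475, 2.773, 0.001]
wrist_force: [-0.5, -0.7, -0.3]
width: 0.0504
gripper_force: 0.0
```

Emit:
jog_arm(deltas=[{"dp": [0,0,0],"turn": 0},{"dp": [0,0,0],"turn": 0},{"dp": [0,0,0],"turn": 0},{"dp": [0,0,0],"turn": 0},{"dp": [0,0,0],"turn": 0},{"dp": [0,0,0],"turn": 0},{"dp": [0,0,0],"turn": 0},{"dp": [0,0,0],"turn": 0}], fingers=1.0)

```text
time_s: 4.2
eef_pos: [0.5773, 0.2779, 0.1317]
orientation: [-1.475, -2.774, 0.0]
wrist_force: [-0.0, -0.7, -0.3]
width: 0.0138
gripper_force: 29.9
```

```bash
python3 go.py .577 .277 .129 80.8
```

```text
t 4.2 pos [0.5773 0.2779 0.1317] yaw 34.0 tilt [-0. -0. -1.] F [-0.  -0.7 -0.3] w 0.0138 q [ 0.26  0.43  1.52 -0.    1.19 -0.33]
dp [-0.012 -0.015  0.054] turn -46.8
```

Emit:
jog_arm(deltas=[{"dp": [0,0,0],"turn": -5},{"dp": [0,0,0],"turn": -11},{"dp": [0,0,0],"turn": -18},{"dp": [0,0,0],"turn": -25},{"dp": [0,0,0],"turn": -32},{"dp": [0,0,0],"turn": -38},{"dp": [0,0,0],"turn": -42},{"dp": [0,0,0],"turn": -44}])

```text
time_s: 5.2
eef_pos: [0.5774, 0.2782, 0.1317]
orientation: [0.327, 3.124, 0.001]
wrist_force: [0.8, 0.7, -0.8]
width: 0.0135
gripper_force: 29.9
```

```bash
python3 go.py .577 .277 .129 80.8; python3 -c "
from cell import readout;print(readout.get_state()['torque'])"
```

```text
t 5.2 pos [0.5774 0.2782 0.1317] yaw 78.06 tilt [ 0.  0. -1.] F [ 0.8  0.7 -0.8] w 0.0135 q [ 0.26  0.43  1.52  0.    1.19 -1.1 ]
dp [ 0.004 -0.025  0.053] turn -2.74
[ 0.22606736 -0.10156232 -0.05811382]
```

Free so far. I'll go slowly toward the stop.

Emit:
jog_arm(deltas=[{"dp": [0,0,0],"turn": -0.5},{"dp": [0,0,0],"turn": -1},{"dp": [0,0,0],"turn": -1.5},{"dp": [0,0,0],"turn": -2},{"dp": [0,0,0],"turn": -2.5},{"dp": [0,0,0],"turn": -3},{"dp": [0,0,0],"turn": -3},{"dp": [0,0,0],"turn": -3}])

```text
time_s: 6.2
eef_pos: [0.5772, 0.2779, 0.1316]
orientation: [-0.247, -3.132, 0.0]
wrist_force: [0.3, 1.5, -2.4]
width: 0.0137
gripper_force: 29.9
```

```bash
python3 go.py .577 .277 .129 80.8; python3 - <<'E'
from cell import readout,imaging
import cv2,numpy as np
print(readout.get_state()['torque'])
b=imaging.capture("side")[290:390,165:265,::-1]
cv2.imwrite("pics/rot.png",cv2.resize(b,(600,600),interpolation=2))
E
```

```text
t 6.2 pos [0.5772 0.2779 0.1316] yaw 81.0 tilt [-0. -0. -1.] F [ 0.3  1.5 -2.4] w 0.0137 q [ 0.26  0.43  1.52 -0.    1.19 -1.15]
dp [ 0.001 -0.019  0.053] turn 0.2
[ 0.43274785 -0.08620479  0.03585299]
```

View pics/rot.png

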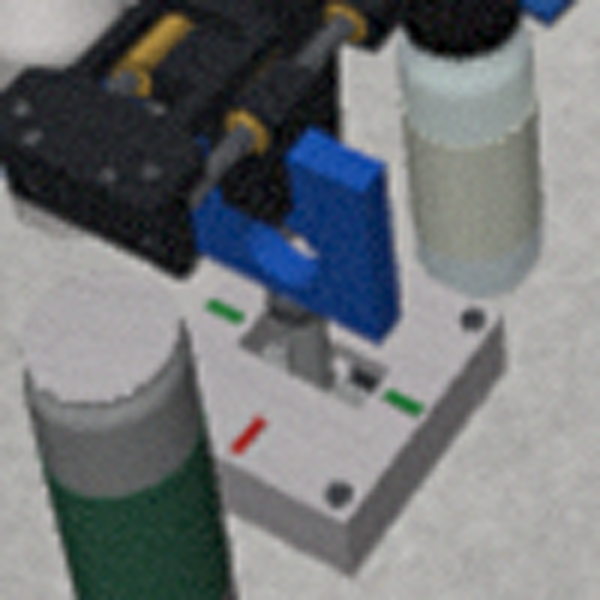

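The plate is in line with the green marks at (225,311) and (404,403), with its lower edge parallel to the slot. I'll lift slowly and check the force.

Emit:
jog_arm(deltas=[{"dp": [0,0,-0.04],"turn": 0},{"dp": [0,0,-0.08],"turn": 0},{"dp": [0,0,-0.12],"turn": 0},{"dp": [0,0,-0.16],"turn": 0},{"dp": [0,0,-0.2],"turn": 0},{"dp": [0,0,-0.24],"turn": 0},{"dp": [0,0,-0.28],"turn": 0},{"dp": [0,0,-0.32],"turn": 0}])

```text
time_s: 7.25
eef_pos: [0.5773, 0.278, 0.1479]
orientation: [0.246, 3.132, 0.0]
wrist_force: [0.4, 0.5, -4.1]
width: 0.0137
gripper_force: 29.9
```

```bash
python3 go.py .577 .277 .129 80.8; python3 -c "
from cell import readout;print(readout.get_state()['torque'])"
```

```text
t 7.25 pos [0.5773 0.278  0.1479] yaw 81.0 tilt [ 0.  0. -1.] F [ 0.4  0.5 -4.1] w 0.0137 q [ 0.26  0.41  1.51 -0.    1.22 -1.15]
dp [ 0.003 -0.02   0.377] turn 0.2
[-0.05420726 -0.02784975 -0.0024408 ]
```

The key is free and weighs about 0.4 kg. I'll lift it clear.

Emit:
jog_arm(deltas=[{"dp": [0,0,-0.1],"turn": 0},{"dp": [0,0,-0.25],"turn": 0},{"dp": [0,0,-0.5],"turn": 0},{"dp": [0,0,-1.0],"turn": 0},{"dp": [0,0,-1.6],"turn": 0},{"dp": [0,0,-2.3],"turn": 0},{"dp": [0,0,-2.9],"turn": 0},{"dp": [0,0,-3.25],"turn": 0}])

```text
time_s: 8.25
eef_pos: [0.5779, 0.2781, 0.3132]
orientation: [0.246, 3.129, 0.002]
wrist_force: [1.1, 0.2, -4.4]
width: 0.0138
gripper_force: 29.9
```

```bash
python3 go.py .42 .2 .31 40;  python3 go.py .42 -.2 .31 -7.7; python3 go.py .454 -.252 .265 -7.7
```

```text
t 8.25 pos [0.5779 0.2781 0.3132] yaw 81.0 tilt [ 0.003  0.001 -1.   ] F [ 1.1  0.2 -4.4] w 0.0138 q [ 0.26  0.28  1.34  0.    1.52 -1.15]
dp [ 2.875 -2.038  0.052] turn 41.0
t 8.25 pos [0.5779 0.2781 0.3132] yaw 81.0 tilt [ 0.003  0.001 -1.   ] F [ 1.1  0.2 -4.4] w 0.0138 q [ 0.26  0.28  1.34  0.    1.52 -1.15]
dp [ 1.623 -9.939  0.045] turn 88.7
t 8.25 pos [0.5779 0.2781 0.3132] yaw 81.0 tilt [ 0.003  0.001 -1.   ] F [ 1.1  0.2 -4.4] w 0.0138 q [ 0.26  0.28  1.34  0.    1.52 -1.15]
dp [  0.792 -10.861   0.946] turn 88.7
```

Emit:
jog_arm(deltas=[{"dp": [0.25,-0.18,0],"turn": 5},{"dp": [0.75,-0.52,0],"turn": 11},{"dp": [1.3,-0.92,0],"turn": 17},{"dp": [1.9,-1.35,0],"turn": 23},{"dp": [2.4,-1.7,0],"turn": 29},{"dp": [2.7,-1.95,0],"turn": 34},{"dp": [2.87,-2.04,0],"turn": 38},{"dp": [2.87,-2.04,0],"turn": 41}])

```text
time_s: 9.25
eef_pos: [0.4188, 0.1994, 0.3104]
orientation: [1.331, 2.846, 0.0]
wrist_force: [0.9, 0.1, -5.5]
width: 0.0137
gripper_force: 29.9
```

```bash
python3 go.py .42 -.2 .31 -7.7
```

```text
t 9.25 pos [0.4188 0.1994 0.3104] yaw 39.88 tilt [ 0. -0. -1.] F [ 0.9  0.1 -5.5] w 0.0137 q [ 0.19 -0.13  1.78 -0.    1.49 -0.51]
dp [-6.146 -5.104  0.008] turn 47.58
```

Emit:
jog_arm(deltas=[{"dp": [-0.5,-0.4,0],"turn": 5},{"dp": [-1.4,-1.15,0],"turn": 11},{"dp": [-2.3,-1.9,0],"turn": 17},{"dp": [-3.2,-2.65,0],"turn": 24},{"dp": [-4.1,-3.4,0],"turn": 31},{"dp": [-5.0,-4.15,0],"turn": 37},{"dp": [-5.8,-4.8,0],"turn": 43},{"dp": [-6.15,-5.1,0],"turn": 47.6}])

```text
time_s: 10.25
eef_pos: [0.4213, -0.2024, 0.3102]
orientation: [2.37, 2.062, -0.001]
wrist_force: [-0.3, 0.3, -4.9]
width: 0.0138
gripper_force: 30.0
```

```bash
python3 go.py .44 -.250 .265 -7.7
```

```text
t 10.25 pos [ 0.4213 -0.2024  0.3102] yaw -7.94 tilt [-0. -0. -1.] F [-0.3  0.3 -4.9] w 0.0138 q [-0.7  -0.12  1.77 -0.    1.49 -0.56]
dp [-0.891  0.502  0.904] turn -0.24
```

Emit:
jog_arm(deltas=[{"dp": [-0.25,0.15,0.1],"turn": -0.24},{"dp": [-0.5,0.3,0.3],"turn": -0.24},{"dp": [-0.8,0.45,0.6],"turn": -0.24},{"dp": [-0.89,0.5,0.8],"turn": -0.24},{"dp": [-0.89,0.5,0.9],"turn": -0.24},{"dp": [-0.89,0.5,0.9],"turn": -0.24},{"dp": [-0.89,0.5,0.9],"turn": -0.24},{"dp": [-0.89,0.5,0.9],"turn": -0.24}])

```text
time_s: 11.25
eef_pos: [0.441, -0.2472, 0.2659]
orientation: [2.358, 2.074, 0.0]
wrist_force: [-0.2, -0.1, -4.3]
width: 0.0135
gripper_force: 30.0
```

```bash
python3 go.py .5304 -.2623 .265 -7.7; python3 - <<'E'
from cell import imaging
import cv2,numpy as np
s=imaging.capture("side");t=imaging.capture("top")
cv2.imwrite("s2.png",s[:,:,::-1]);cv2.imwrite("t2.png",t[:,:,::-1])
a=cv2.resize(t[170:250,300:380,::-1],(400,400),interpolation=2);b=cv2.resize(s[130:250,270:350,::-1],(400,600),interpolation=2)
c=np.zeros((600,800,3),np.uint8);c[:400,:400]=a;c[:,400:]=b
cv2.imwrite("pics/ent.png",c)
E
```

```text
t 11.25 pos [ 0.441  -0.2472  0.2659] yaw -7.34 tilt [ 0.001 -0.001 -1.   ] F [-0.2 -0.1 -4.3] w 0.0135 q [-0.75 -0.    1.75  0.    1.39 -0.62]
dp [-0.072  1.811  0.019] turn 0.36
```

View pics/ent.png

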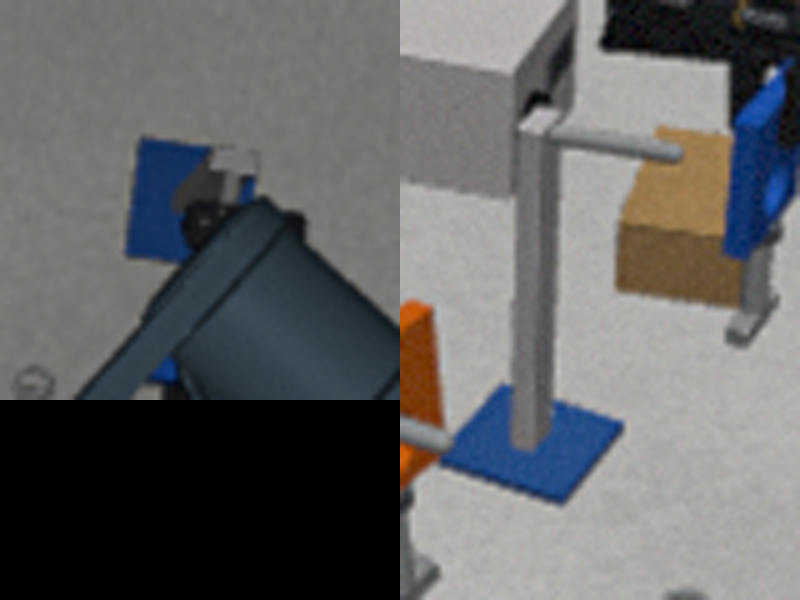

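The blue key is upright in front of the peg. Its eye is near (777,182), and the peg end near (682,154) points toward it. I'll check this by projection.

```bash
python3 - <<'E'
from h import *
f=lambda P:((proj("side",P)-[270,130]+.5)*5-.5+[400,0]).round(0)
u=np.array([.991,-.134,0]);st=np.array([.578,-.2687,0]);e=np.array([.441,-.2472,.2372])
print("eye",f([e]),"peg end",f([st-.089*u+[0,0,.238]]))
v=np.array([.134,.991,0]);o=e-[0,0,.095]
# plate corners on far (+u) face, bar bottom end
print(f([o+.04*v+.007*u+[0,0,.068],o+.04*v+.007*u+[0,0,.15],o+.04*v-.007*u+[0,0,.068],o+.025*v+.007*u,o+.025*v-.007*u]))
E
```

```text
eye [[762. 183.]] peg end [[681. 157.]]
[[719. 256.]
 [731. 122.]
 [743. 262.]
 [720. 345.]
 [743. 352.]]
```

Emit:
jog_arm(deltas=[{"dp": [-0.03,0.15,0],"turn": 0.3},{"dp": [-0.05,0.4,0],"turn": 0.3},{"dp": [-0.07,0.65,0],"turn": 0.3},{"dp": [-0.07,0.9,0],"turn": 0.3},{"dp": [-0.07,1.15,0],"turn": 0.3},{"dp": [-0.07,1.4,0],"turn": 0.3},{"dp": [-0.07,1.65,0],"turn": 0.3},{"dp": [-0.07,1.8,0],"turn": 0.3}])

```text
time_s: 12.35
eef_pos: [0.5304, -0.2623, 0.2651]
orientation: [-2.365, -2.068, 0.0]
wrist_force: [0.3, 0.1, -5.4]
width: 0.014
gripper_force: 30.0
```

```bash
python3 go.py .5304 -.2623 .252 -7.7
```

```text
t 12.35 pos [ 0.5304 -0.2623  0.2651] yaw -7.65 tilt [-0.  0. -1.] F [ 0.3  0.1 -5.4] w 0.014 q [-0.66  0.2   1.53 -0.    1.41 -0.53]
dp [-0.001 -0.001  0.262] turn 0.05
```

No contact. I'll lower it slowly until the peg carries the weight.

Emit:
jog_arm(deltas=[{"dp": [0,0,0.03],"turn": 0},{"dp": [0,0,0.06],"turn": 0},{"dp": [0,0,0.09],"turn": 0},{"dp": [0,0,0.12],"turn": 0},{"dp": [0,0,0.15],"turn": 0},{"dp": [0,0,0.18],"turn": 0},{"dp": [0,0,0.2],"turn": 0},{"dp": [0,0,0.2],"turn": 0}])

```text
time_s: 13.35
eef_pos: [0.5296, -0.2622, 0.2551]
orientation: [-2.365, -2.068, 0.0]
wrist_force: [-0.1, -0.1, -5.6]
width: 0.0138
gripper_force: 30.0
```

```bash
python3 go.py .5304 -.2623 .252 -7.7; python3 - <<'E'
from cell import imaging
import cv2
s=imaging.capture("side")
cv2.imwrite("pics/low.png",cv2.resize(s[130:250,260:360,::-1],(500,600),interpolation=2))
E
```

```text
t 13.35 pos [ 0.5296 -0.2622  0.2551] yaw -7.66 tilt [-0.  0. -1.] F [-0.1 -0.1 -5.6] w 0.0138 q [-0.66  0.2   1.55 -0.    1.39 -0.53]
dp [0.    0.016 0.062] turn 0.04
```

View pics/low.png

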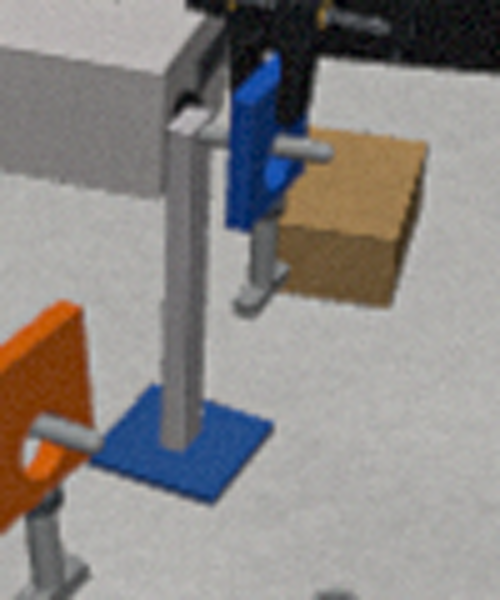

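The peg runs through the eye, emerging at (275,148) and ending at (328,152). The full weight is still on the gripper, so I'll lower further.

Emit:
jog_arm(deltas=[{"dp": [0,0,0.01],"turn": 0},{"dp": [0,0,0.02],"turn": 0},{"dp": [0,0,0.03],"turn": 0},{"dp": [0,0,0.04],"turn": 0},{"dp": [0,0,0.05],"turn": 0},{"dp": [0,0,0.06],"turn": 0},{"dp": [0,0,0.06],"turn": 0},{"dp": [0,0,0.06],"turn": 0}])

```text
time_s: 14.4
eef_pos: [0.5297, -0.2622, 0.2525]
orientation: [2.365, 2.068, 0.0]
wrist_force: [-1.6, -0.5, -1.6]
width: 0.0136
gripper_force: 30.0
```

Emit:
jog_arm(deltas=[{"dp": [0,0,0.01],"turn": 0},{"dp": [0,0,0.01],"turn": 0},{"dp": [0,0,0.01],"turn": 0},{"dp": [0,0,0.01],"turn": 0},{"dp": [0,0,0.01],"turn": 0},{"dp": [0,0,0.01],"turn": 0},{"dp": [0,0,0.01],"turn": 0},{"dp": [0,0,0.01],"turn": 0}])

```text
time_s: 15.4
eef_pos: [0.5298, -0.2623, 0.2522]
orientation: [2.364, 2.068, 0.0]
wrist_force: [-2.9, 2.1, 4.8]
width: 0.014
gripper_force: 30.0
```

Emit:
jog_arm(deltas=[{"dp": [0,0,0],"turn": 0},{"dp": [0,0,0],"turn": 0},{"dp": [0,0,0],"turn": 0},{"dp": [0,0,0],"turn": 0},{"dp": [0,0,0],"turn": 0},{"dp": [0,0,0],"turn": 0},{"dp": [0,0,0],"turn": 0},{"dp": [0,0,0],"turn": 0}], fingers=0.5)

```text
time_s: 16.4
eef_pos: [0.5297, -0.2622, 0.2518]
orientation: [2.365, 2.068, 0.0]
wrist_force: [-0.8, 0.2, 0.2]
width: 0.0442
gripper_force: 0.0
```

Emit:
jog_arm(deltas=[{"dp": [0,0,-0.1],"turn": 0},{"dp": [0,0,-0.25],"turn": 0},{"dp": [0,0,-0.45],"turn": 0},{"dp": [0,0,-0.7],"turn": 0},{"dp": [0,0,-1.0],"turn": 0},{"dp": [0,0,-1.4],"turn": 0},{"dp": [0,0,-1.8],"turn": 0},{"dp": [0,0,-2.0],"turn": 0}])

```text
time_s: 17.4
eef_pos: [0.5301, -0.2625, 0.3539]
orientation: [2.363, 2.066, 0.001]
wrist_force: [-0.8, 1.1, 1.4]
width: 0.0445
gripper_force: 0.0
```

Emit:
jog_arm(deltas=[{"dp": [0,-0.3,0],"turn": 0},{"dp": [0,-0.8,0],"turn": 0},{"dp": [0,-1.4,0],"turn": 0},{"dp": [0,-2.0,0],"turn": 0},{"dp": [0,-2.0,0],"turn": 0},{"dp": [0,-2.0,0],"turn": 0},{"dp": [0,-2.0,0],"turn": 0},{"dp": [0,-2.0,0],"turn": 0}])

```text
time_s: 18.4
eef_pos: [0.431, -0.2489, 0.3514]
orientation: [-2.364, -2.068, 0.0]
wrist_force: [-0.2, 0.1, -1.0]
width: 0.044
gripper_force: 0.0
```

```bash
python3 - <<'E'
from cell import imaging
import cv2
s=imaging.capture("side")
cv2.imwrite("pics/fin.png",cv2.resize(s[130:400,160:420,::-1],(578,600),interpolation=2))
E
```

```text
(no output)
```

View pics/fin.png

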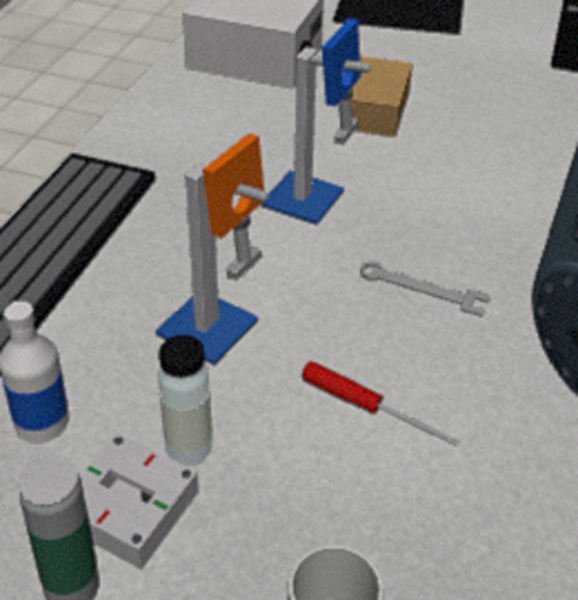

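The blue key hangs on the free peg at (343,65), with the peg end showing at (368,68). The orange key is still on its peg at (235,190), the jig is empty, and everything else is where it was. I'll wait a second for any swing to settle, then hand in.

Emit:
jog_arm(deltas=[{"dp": [0,0,0],"turn": 0},{"dp": [0,0,0],"turn": 0},{"dp": [0,0,0],"turn": 0},{"dp": [0,0,0],"turn": 0},{"dp": [0,0,0],"turn": 0},{"dp": [0,0,0],"turn": 0},{"dp": [0,0,0],"turn": 0},{"dp": [0,0,0],"turn": 0}])

```text
time_s: 19.45
eef_pos: [0.4305, -0.2489, 0.3518]
orientation: [2.365, 2.068, 0.0]
wrist_force: [0.5, -1.2, -0.1]
width: 0.044
gripper_force: 0.0
```

```bash
python3 -c "
from cell import robot;print(robot.job_done())"
```

```text
the job is handed in; nothing more can be done
None
```

I turned the blue key into line with the green marks, lifted it out and hung it on the empty peg, with nothing else visibly disturbed; I handed in at about 19.5 s, but I lifted on alignment without feeling a firm stop, and no verdict came back.

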